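# Shut down the goldsmith's forming station

### The arm

A 6-joint arm with a two-finger parallel gripper is mounted at the origin on the work surface. World frame = base frame: x ahead of the robot, y to its left, z up, the work surface at z = 0. Lengths are in m, angles in rad, forces in N, time in s.
With the tool pointing down it reaches from about 0.35 to 1 m from the base axis. Payload 7.1 kg.
Tool frame: the origin (TCP) lies between the finger pads; the fingertips stand 22 mm ahead of it and the grasp point (between the pads) lies 3 mm ahead of it; z points along the fingers, y is the line along which they close (so a half turn about z gives the same grasp; the last joint's range is limited). The gripper opens to 85 mm and grips with 20 to 120 N. Pads are 22 mm wide; open, the fingers measure 114 mm over their backs; the gripper's body (76 mm by 85 mm) begins 54 mm behind the grasp point. The pads swing forward as they close: fully open they stand 13 mm farther back than shut.
Start: joints at [-1.161, 0.423, 1.63, -0, 1.089, -0.019], TCP at [0.26, -0.568, 0.253] pointing down, gripper open.
Joint ranges: [-3, 3], [-0.9, 2.11], [0.09, 2.58], [-1.31, 4.45], [0.11, 2.69], [-2.54, 2.54]. Speed limits (rad/s): [2.39, 2.39, 3.01, 3.14, 3.14, 3.14].

### API

Orientations are given as a rotation vector (axis times angle).
In Python, from rig import manip gives the robot as it stands. The module is installed in compiled form; this text tells all that it offers. Calls block until the motion is done:
- manip.move_to(position, orientation): joint-space move of the TCP to a pose.
- manip.servo_line(position, orientation=None, rate=0.15): straight line of the TCP; orientation=None keeps the orientation; rate is the mean speed in m/s.
- manip.set_joints(angles): joint-space move.
- manip.command_gripper(opening, f_grip=None): finger opening in m; f_grip is the grip in N (None keeps the last); returns when the fingers have stopped.
- manip.hold(seconds).
- manip.solve_ik(position, orientation): joint angles nearest the present ones, or None.
- manip.camera(name): name is "side" or "top" or "wrist"; returns a dict with "image" (384x512x3 uint8, red, green, blue), "fx", "fy", "cx", "cy" (pixels), "cam_to_world" (4x4, takes a point from camera to world coordinates); the wrist camera has in their place "mount" (4x4, takes a point from camera to tool coordinates, whose origin is the TCP and whose axes are the flange's). Camera axes: x right, y down, z forward; pixel columns grow to the right and rows downward; lengths in m; the calibration is good to about 2 mm. A picture is of the moment at which its call begins: read the wrist's pose just before it. There is no depth.
A pose or a line that the arm cannot do raises manip.IKError and nothing moves.
- manip.sign_off(): hands the job in; it is judged then, once.
Readings, each from a call of its own:
- manip.get_time(): time.
- manip.get_joint_positions(): joint angles.
- manip.get_joint_vel(): joint speeds.
- manip.get_tau(): joint torques, N m.
- manip.get_position(): TCP position.
- manip.get_ee_rot(): TCP orientation.
- manip.get_contact_force(): force on the tool from outside, world axes, zero at the start.
- manip.get_torque(): the same for the moment, N m.
- manip.get_width(): finger opening in m.
- manip.get_grip_force(): force on a finger pad.
Only numpy, scipy, OpenCV 4.12 (cv2) and the standard library are available. Lean on these libraries where they do the work, as an engineer would, in place of code of your own. Each camera call takes 0.05 s, during which the arm holds its last target. There are 200 camera calls.

### The job

Close up the goldsmith's bench: first turn the torch's gas valve clockwise until it is fully closed; then push the swing tray by its near left corner round its pin until it rests against its stop; then put every aluminium forming block lying on the bench fully down into the tray pocket of its own shape, with the tray still against its stop. Leave the jar, dish and brass pot standing where they are.

Things in the scene. Friction and masses are not known exactly. Their poses are not given: they have to be found in the camera images.
- long_bar: plain aluminium bar, 110 (x) x 36 (y) x 40 high mm, 0.4 kg; origin at the centre of its underside
- short_bar: plain aluminium bar, 80 (x) x 44 (y) x 40 high mm, 0.35 kg; origin at the centre of its underside
- round_block: plain aluminium round block, 64 mm diameter, 40 high, 0.33 kg; origin at the centre of its underside
- ell: plain aluminium L-shaped block, 40 high, 0.42 kg: long leg 90 (x) x 34 (y) mm, and at its +x end a short leg 34 wide (x from 11 to 45) that reaches from y = 17 to y = 53; origin at the centre of the long leg's underside
- tee: plain aluminium T-shaped block, 40 high, 0.42 kg: cross bar 32 (x) x 90 (y) mm, and a stem 34 wide (y) that reaches from x = 16 to x = 58; origin at the centre of the cross bar's underside
- pocket_long (a point): point on the felt floor of the pocket in which the origin of the long bar lies when it is home; the axes are the tray's and coincide with the block's own axes when it is home (or turned by half a turn). Pocket outline 3 mm wider than the block all round, 12 mm deep; the block then stands 28 mm proud of the tray
- pocket_short (a point): point on the felt floor of the pocket in which the origin of the short bar lies when it is home; the axes are the tray's and coincide with the block's own axes when it is home (or turned by half a turn). Pocket outline 3 mm wider than the block all round, 12 mm deep; the block then stands 28 mm proud of the tray
- pocket_round (a point): point on the felt floor of the pocket in which the origin of the round block lies when it is home; the axes are the tray's and coincide with the block's own axes when it is home (any heading will do). Pocket outline 3 mm wider than the block all round, 12 mm deep; the block then stands 28 mm proud of the tray
- pocket_ell (a point): point on the felt floor of the pocket in which the origin of the L block lies when it is home; the axes are the tray's and coincide with the block's own axes when it is home. Pocket outline 3 mm wider than the block all round, 12 mm deep; the block then stands 28 mm proud of the tray
- pocket_tee (a point): point on the felt floor of the pocket in which the origin of the T block lies when it is home; the axes are the tray's and coincide with the block's own axes when it is home. Pocket outline 3 mm wider than the block all round, 12 mm deep; the block then stands 28 mm proud of the tray
- pin (a point): on the pin's axis, level with the tray's top: the steel pin (12 mm, with a 22 mm collar, top at 34 mm) about which the tray swings; axes are the tray's. The tray is a plywood plate 240 (x) x 256 (y) mm, its underside 3 mm and its top 21 mm above the bench, pockets' floors at 9 mm; in its axes it reaches from x = -225 to 15 and from y = -15 to 241 mm about the pin
- push_corner (a point): top of the tray's corner at x = -225, y = 241 mm, nearest the robot and left. The edge face that runs from here along the tray's +x looks to the tray's +y; push on it near this corner, in -y, to swing the tray to its stop
- tray (a joint): heading of the tray about its pin, rad: 0 = home against the dark steel stop block at its right side (-y edge, near the robot); grows as it swings clockwise from above, away from the stop; at the start 0.35 to 0.62. Stays where it is left; about 2 N at the push corner swings it
- gas_valve (a joint): the torch's gas valve, rad: grows as the knob is turned clockwise (seen from above); 2.6 = closed, at its end stop; at the start 0.5 to 1.5. Stays where it is left, about 0.05 N m
- gas_valve_grip (a point): on the knob's upright axis at the height to grip its bar; the bar of the knob runs along this point's x axis (53 mm long, 14 mm thick, from 12 to 44 mm above the bench, on a round base 80 mm wide), which turns with the knob
- dish: white ceramic bowl, 72 mm wide, 30 high, stays where it is; origin at the centre of its underside
- jar: jar with lid, 52 mm wide, 65 high, stays where it is; origin at the centre of its underside
- shellac_pot: brass pot, 68 mm wide, 45 high, stays where it is; origin at the centre of its underside
Mind the look-alikes: they are no part of the job. Leave any red or turquoise look-alike of the tee alone.

How it is judged:
On the way, in this order (a step that is already met when the one before it is completed fails the run):
1. the gas valve is fully closed (value of joint gas_valve above 2.48 rad), for 0.2 s.
2. the tray rests against its stop (value of joint gas_valve above 2.48 rad and value of joint tray below 0.05 rad), for 0.2 s.
At the end, for the whole second after the job is handed in: gas valve within 0.12 rad of its closed stop; tray within 0.05 rad of its stop; every block present lies at rest in the pocket of its shape: origin within 8 mm of the pocket's point sideways and 4 mm in height, tilted less than 0.08 rad (all of step 2 and horizontal distance between long_bar and pocket_long below 0.008 m and z of long_bar in the frame of pocket_long between -0.004 and 0.004 m and angle between each of long_bar, short_bar, round_block, ell, tee's own z axis and vertical below 0.08 rad and linear speed of each of long_bar, short_bar, round_block, ell, tee below 0.02 m/s and horizontal distance between short_bar and pocket_short below 0.008 m and z of short_bar in the frame of pocket_short between -0.004 and 0.004 m and horizontal distance between round_block and pocket_round below 0.008 m and z of round_block in the frame of pocket_round between -0.004 and 0.004 m and horizontal distance between ell and pocket_ell below 0.008 m and z of ell in the frame of pocket_ell between -0.004 and 0.004 m and horizontal distance between tee and pocket_tee below 0.008 m and z of tee in the frame of pocket_tee between -0.004 and 0.004 m); the robot touches nothing.
It fails at once if the dish is shoved more than 60 mm aside or tipped over (distance of dish from where it was at the start of the episode above 0.06 m or angle between dish's own z axis and vertical above 0.8 rad).
It fails at once if the jar is shoved more than 60 mm aside or tipped over (distance of jar from where it was at the start of the episode above 0.06 m or angle between jar's own z axis and vertical above 0.8 rad).
It fails at once if the brass pot is shoved more than 60 mm aside or tipped over (distance of shellac_pot from where it was at the start of the episode above 0.06 m or angle between shellac_pot's own z axis and vertical above 0.8 rad).
It fails at once if a block is put into its pocket while the tray is still swung away from its stop (over 0.25 rad) (value of joint tray above 0.25 rad and ((horizontal distance between long_bar and pocket_long below 0.008 m and z of long_bar in the frame of pocket_long between -0.004 and 0.004 m) or (horizontal distance between short_bar and pocket_short below 0.008 m and z of short_bar in the frame of pocket_short between -0.004 and 0.004 m) or (horizontal distance between round_block and pocket_round below 0.008 m and z of round_block in the frame of pocket_round between -0.004 and 0.004 m) or (horizontal distance between ell and pocket_ell below 0.008 m and z of ell in the frame of pocket_ell between -0.004 and 0.004 m) or (horizontal distance between tee and pocket_tee below 0.008 m and z of tee in the frame of pocket_tee between -0.004 and 0.004 m))).
Of long_bar, short_bar, round_block, ell, tee only 4 to 5 are there at a start; the rules pass over those that are not, and their reading is None.
At some moment in a run one of long_bar, short_bar, round_block, ell, tee may be knocked a few centimetres aside while the robot is not near it.
Once in a run the grip may slacken for a moment while it holds something.
It also fails if it takes over 210 s, if anything falls off the work surface, if the arm or the gripper's body presses on something with over 40 N, if the wrist force passes 120 N, or if a joint passes its speed limit or range.

## Working session

There is one attempt and no reset: what is moved stays moved. The work goes in short steps, each a Python script; the robot and the scene stay as the last script left them, time stands still between calls to the robot, and variables do not carry over. Pictures are saved under pics/ and viewed, at most 14 in all, crops included, and the job is handed in when it is done.

```bash
mkdir -p pics
python3 - <<'E'
from rig import manip
import cv2,numpy as np
np.set_printoptions(precision=4,suppress=True)
for n in("top","side"):
    c=manip.camera(n); print(n,c['fx'],c['fy'],c['cx'],c['cy']);print(c['cam_to_world'])
    cv2.imwrite(f'pics/{n}0.png',cv2.resize(c['image'][:,:,::-1],(800,600),interpolation=cv2.INTER_CUBIC))
    np.save(f'{n}0.npy',c['image'])
print(manip.camera("wrist")['mount'],manip.get_ee_rot())
E
```

```text
top 384.2853318549755 384.2853318549755 259.5266786262439 192.4238607729619
[[ 0.0226 -0.994   0.1066  0.4022]
 [-0.9997 -0.0229 -0.0016  0.0741]
 [ 0.004  -0.1065 -0.9943  1.0183]
 [ 0.      0.      0.      1.    ]]
side 436.6752090920682 436.6752090920682 261.19666513047224 193.0542472448841
[[-0.9585 -0.1932  0.2097  0.2518]
 [-0.2851  0.6488 -0.7055  0.9095]
 [ 0.0002 -0.736  -0.6769  0.8612]
 [ 0.      0.      0.      1.    ]]
[[ 0.0001 -0.9615 -0.2747  0.0681]
 [ 1.      0.0004 -0.0008 -0.0009]
 [ 0.0008 -0.2747  0.9615 -0.1205]
 [ 0.      0.      0.      1.    ]] [-3.0685 -0.6681  0.0003]
```

View pics/top0.png

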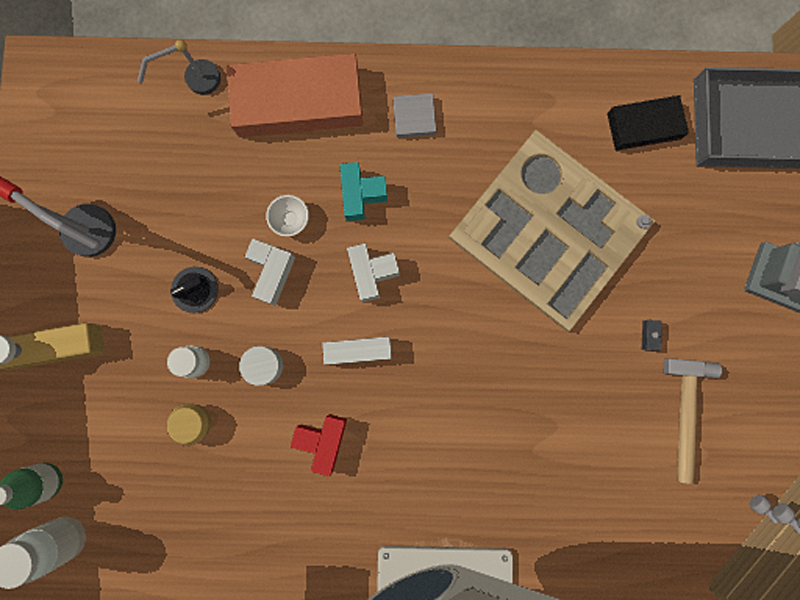

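View pics/side0.png

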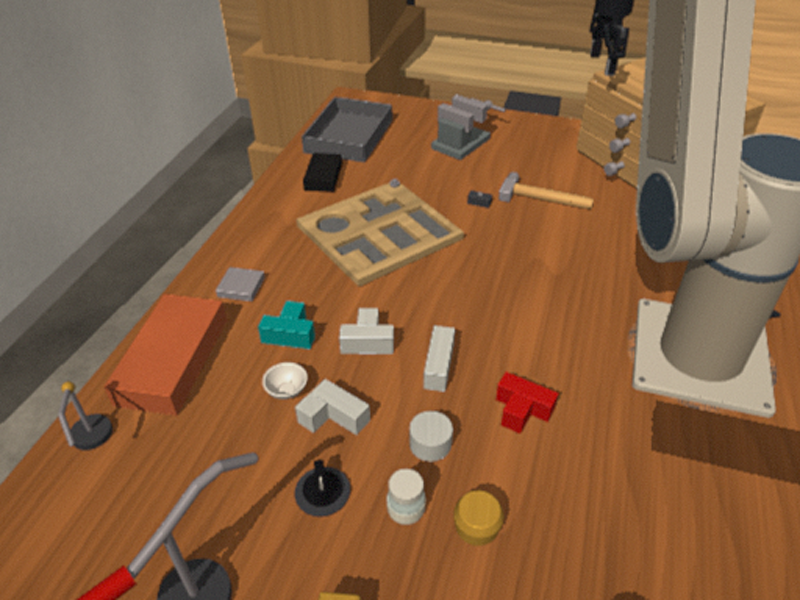

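```bash
cat > h.py <<'E'
from rig import manip
import cv2,numpy as np
from scipy.optimize import minimize
from scipy.spatial.transform import Rotation as Rn
np.set_printoptions(precision=4,suppress=True)
def rot(yaw): return (Rn.from_euler('z',yaw)*Rn.from_euler('x',np.pi)).as_rotvec()
def yaw_now():
    m=Rn.from_rotvec(manip.get_ee_rot()).as_matrix(); return np.arctan2(m[1,0],m[0,0])
def snap(name,save=None):
    p=np.array(manip.get_position()); r=Rn.from_rotvec(manip.get_ee_rot()).as_matrix()
    c=manip.camera(name)
    if name=="wrist":
        T=np.eye(4);T[:3,:3]=r;T[:3,3]=p; c['cam_to_world']=T@c['mount']
    if save: cv2.imwrite(f'pics/{save}.png',cv2.resize(c['image'][:,:,::-1],(800,600),interpolation=cv2.INTER_CUBIC))
    return c
def proj(c,P):
    T=np.linalg.inv(c['cam_to_world']); q=np.atleast_2d(P)@T[:3,:3].T+T[:3,3]
    return np.c_[c['fx']*q[:,0]/q[:,2]+c['cx'],c['fy']*q[:,1]/q[:,2]+c['cy']]
def ray(c,u,v):
    d=c['cam_to_world'][:3,:3]@[(u-c['cx'])/c['fx'],(v-c['cy'])/c['fy'],1]; return c['cam_to_world'][:3,3],d
def back(c,u,v,z):
    o,d=ray(c,u,v); return o+d*(z-o[2])/d[2]
def box(x0,x1,y0,y1): return [x0,x1,y0,y1]
SH=dict(long_bar=[box(-.055,.055,-.018,.018)],short_bar=[box(-.04,.04,-.022,.022)],round_block=None,
 ell=[box(-.045,.045,-.017,.017),box(.011,.045,.017,.053)],tee=[box(-.016,.016,-.045,.045),box(.016,.058,-.017,.017)])
def parts(n,m=0.):
    if SH[n] is None:
        t=np.linspace(0,2*np.pi,48,endpoint=False); return [(.032+m)*np.c_[np.cos(t),np.sin(t)]]
    return [np.array([[a-m,e-m],[b+m,e-m],[b+m,f+m],[a-m,f+m]]) for a,b,e,f in SH[n]]
S=4
def render(c,n,q,roi,pocket):
    x,y,th=q; R=np.array([[np.cos(th),-np.sin(th)],[np.sin(th),np.cos(th)]])
    u0,v0,u1,v1=roi
    def fill(zs,m):
        im=np.zeros(((v1-v0)*S,(u1-u0)*S),np.uint8)
        for p in parts(n,m):
            w=p@R.T+[x,y]
            pts=np.vstack([proj(c,np.c_[w,np.full(len(w),z)]) for z in zs])
            pts=(pts-[u0-.5,v0-.5])*S-.5
            cv2.fillConvexPoly(im,cv2.convexHull((pts*16).round().astype(np.int32)),1,shift=4)
        return im
    im=fill([.009],.003)&fill([.021],.003) if pocket else fill([0.+pz,.04+pz],0)
    return cv2.resize(im.astype(np.float32),None,fx=1/S,fy=1/S,interpolation=cv2.INTER_AREA)
pz=0.
def fit(c,n,xy,yaws=None,pocket=False,rad=.1,z=0):
    global pz; pz=z
    cc=proj(c,[[xy[0],xy[1],.02]])[0]; k=int(rad*c['fx']/abs((np.linalg.inv(c['cam_to_world'])@[xy[0],xy[1],.02,1])[2]))
    H,W=c['image'].shape[:2]
    u0,v0=max(0,int(cc[0])-k),max(0,int(cc[1])-k);u1,v1=min(W,int(cc[0])+k),min(H,int(cc[1])+k)
    hsv=cv2.cvtColor(np.ascontiguousarray(c['image'][v0:v1,u0:u1]),cv2.COLOR_RGB2HSV)
    m=((hsv[...,1]<70)&(hsv[...,2]>(20 if pocket else 90))).astype(np.uint8)
    nl,lab,st,ce=cv2.connectedComponentsWithStats(m)
    big=[i for i in range(1,nl) if st[i,4]>60]
    if not big: return None
    i=min(big,key=lambda i:np.hypot(*(ce[i]-(cc-[u0,v0]))))
    m=(lab==i).astype(np.float32)
    g=back(c,*(ce[i]+[u0,v0]),.009 if pocket else .035+z)[:2]
    f=lambda q:np.abs(render(c,n,q,(u0,v0,u1,v1),pocket)-m).sum()
    best=None
    if yaws is None: yaws=[0] if n=="round_block" else np.arange(0,2*np.pi,np.pi/8)
    for t in yaws:
        ct=np.mean([p.mean(0)*abs(cv2.contourArea(p.astype(np.float32))) for p in parts(n)],0)*len(parts(n))/sum(abs(cv2.contourArea(p.astype(np.float32))) for p in parts(n))
        off=np.array([[np.cos(t),-np.sin(t)],[np.sin(t),np.cos(t)]])@ct
        s=np.array([*(g-off),t])
        r=minimize(f,s,method='Nelder-Mead',options=dict(initial_simplex=s+np.array([[0,0,0],[.012,0,0],[0,.012,0],[0,0,.25]]),xatol=1e-4,fatol=.05,maxiter=120))
        if best is None or r.fun<best.fun: best=r
    return best.x,best.fun/m.sum()
E
python3 - <<'E'
from h import *
c=snap("top"); s=snap("side"); K=1.5625
for n,u,v in [("round_block",261,366),("ell",270,272),("tee",370,271),("long_bar",356,350)]:
    print(n,fit(c,n,back(c,u/K,v/K,.02)[:2]))
for n,u,v,z in [("knob",192,291,.03),("pin",645,221,.034),("corner",450,235,.021),("brc",572,330,.021),("stop",652,335,.02),("jar",187,360,.065),("pot",187,425,.045),("dish",288,215,.03)]: print(n,back(c,u/K,v/K,z))
# torch tip triangulation
o1,d1=ray(c,97/K,245/K);o2,d2=ray(s,255/K,458/K)
a=np.linalg.lstsq(np.c_[d1,-d2],o2-o1,rcond=None)[0];print("torch tip",o1+d1*a[0],o2+d2*a[1])
k=back(c,192/K,291/K,.03)
manip.move_to([k[0]-.02,k[1],.25],rot(0)); 
w=snap("wrist","knob"); print(w['fx'],w['cx'],w['cy'],manip.get_position(),manip.get_joint_positions(),manip.get_time())
E
```

```text
round_block (array([0.3968, 0.3094, 0.2211]), np.float64(0.1424757281553398))
ell (array([ 0.5463,  0.2955, -0.3482]), np.float64(0.0858322102425876))
tee (array([0.5557, 0.1458, 4.987 ]), np.float64(0.07729779411764706))
long_bar (array([0.4251, 0.1514, 1.6826]), np.float64(0.05863192182410423))
knob [0.5161 0.4264 0.03  ]
pin [ 0.6511 -0.3255  0.034 ]
corner [ 0.6225 -0.0001  0.021 ]
brc [ 0.4664 -0.2054  0.021 ]
stop [ 0.4612 -0.3389  0.02  ]
jar [0.4023 0.4152 0.065 ]
pot [0.2994 0.416  0.045 ]
dish [0.6483 0.2732 0.03  ]
torch tip [0.5615 0.5118 0.1787] [0.5593 0.5113 0.178 ]
306.42594752784095 257.7457042947322 193.12155523376478 [0.4965 0.4259 0.25  ] [ 0.6908  0.4692  1.564  -0.0001  1.1085  2.2624] 3.8583
```

View pics/knob.png

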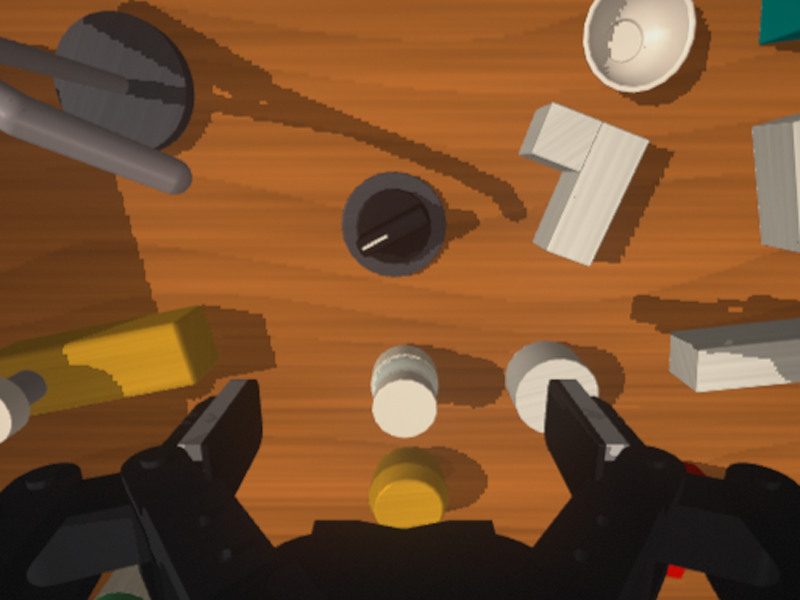

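```bash
cat > k.py <<'E'
from h import *
K=1.5625
def turn(p,y0,y1,thr=.35):
    manip.command_gripper(.0,40); print("w",manip.get_width(),manip.get_torque())
    b=manip.get_torque()[2]; y=y0
    while y>y1:
        y=max(y-.1,y1); manip.move_to(p,rot(y)); t=manip.get_torque()[2]
        if abs(t-b)>thr: print("stall",y,t-b); return y,True
    print("end",y,t-b); return y,False
E
python3 - <<'E'
from k import *
w=snap("wrist")
a,b=back(w,358/K,247/K,.044),back(w,427/K,213/K,.044)
k=back(w,392/K,229/K,.044); base=back(w,394/K,224/K,.012)
yb=np.arctan2(*(a-b)[[1,0]]); print(a,b,k,base,yb,np.linalg.norm(a-b))
p=np.array([(k[0]+base[0])/2,(k[1]+base[1])/2,.042]); np.save('kp.npy',p)
manip.command_gripper(.05)
manip.move_to(p+[0,0,.1],rot(yb)); manip.servo_line(p); 
y,st=turn(p,yb,1.62)
print(manip.get_position(),manip.get_contact_force())
manip.command_gripper(.05); manip.servo_line(p+[0,0,.1])
np.save('y.npy',[y,st]); manip.move_to(p+[-.02,0,.2],rot(0)); snap("wrist","knob2"); print(manip.get_time())
E
```

```text
[0.5101 0.4569 0.044 ] [0.5332 0.4098 0.044 ] [0.5224 0.4335 0.044 ] [0.522  0.4327 0.012 ] 2.0257892643568005 0.052409907400028
w 0.013404515823300607 [-0.0464  0.4369 -0.0428]
end 1.62 0.046842536306486826
[0.5224 0.4334 0.0433] [-1.1108 -0.3186  5.4181]
11.3583
```

View pics/knob2.png

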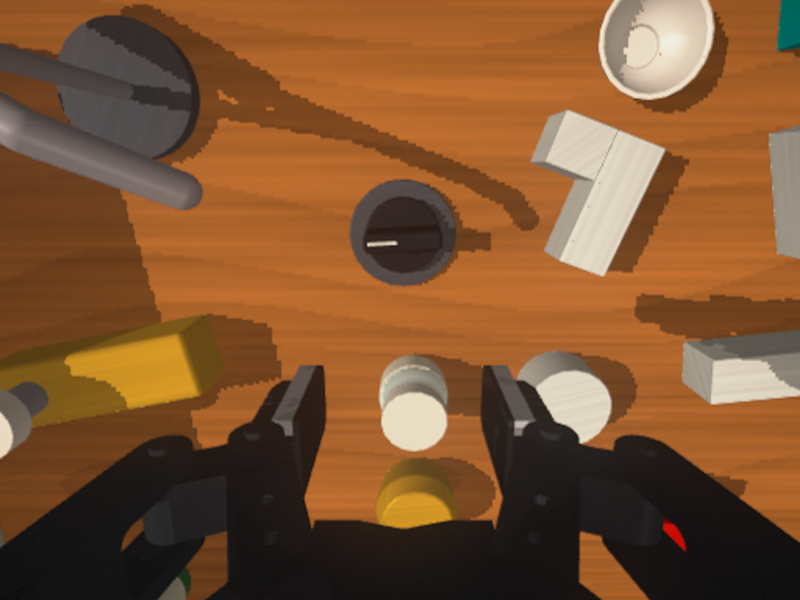

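Run:
```python
from k import *
p=np.load('kp.npy'); p[2]=.047
y0=1.62+np.pi
manip.move_to(p+[0,0,.1],rot(y0)); manip.servo_line(p)
y,st=turn(p,y0,y0-1.75)
print(manip.get_position(),manip.get_contact_force(),manip.get_joint_positions())
if st: manip.move_to(p,rot(y)); manip.hold(.3)
manip.command_gripper(.05); manip.servo_line(p+[0,0,.1])
np.save('y.npy',[y,st]); manip.move_to(p+[-.02,0,.2],rot(0)); snap("wrist","knob3"); print(manip.get_time())
```

```text
w 0.013257041480477887 [-0.0836  0.417   0.0403]
stall 3.8615926535897955 1.9250097032659732
[0.5226 0.4334 0.0483] [-1.4756 -1.2956  5.1066] [ 0.6754  0.7561  1.5899 -0.0022  0.7943 -1.6187]
23.8917
```

View pics/knob3.png

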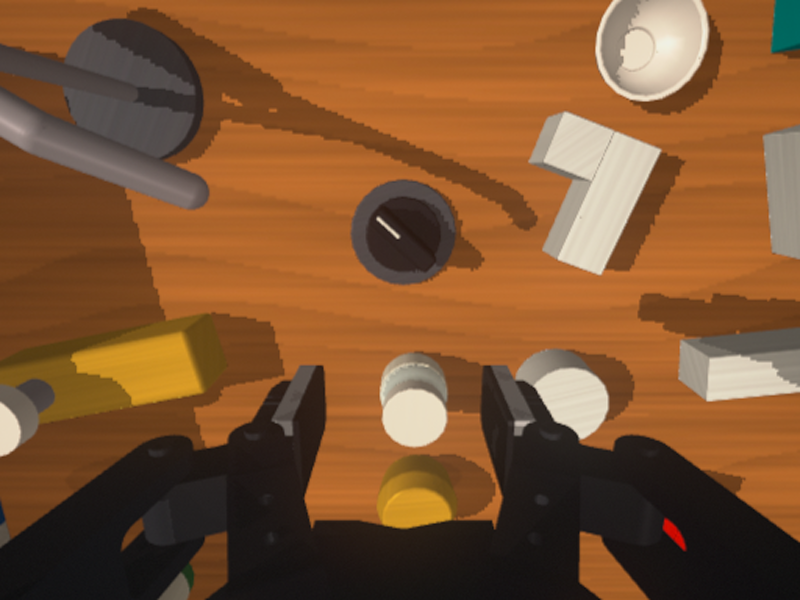

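Run:
```python
from k import *
pin=np.array([.651,-.3255])
def P(psi,c,z=.03):
    R=np.array([[np.cos(psi),-np.sin(psi)],[np.sin(psi),np.cos(psi)]])
    return [*(pin+R@[-.2,.2555+c]),z]
manip.command_gripper(0.0,40)
p=P(-.66,.03,.2); manip.move_to(p,rot(-.66)); 
manip.servo_line(P(-.66,.03)); manip.hold(.1)
f0=np.array(manip.get_contact_force()); psi=-.68; log=[]
manip.servo_line(P(-.66,0.01),rot(-.66),.1)
while psi<.1:
    psi+=.04 if psi<-.22 else .015
    manip.servo_line(P(psi,0),rot(psi),.12 if psi<-.2 else .04)
    f=np.array(manip.get_contact_force())-f0; log.append((round(psi,3),f[:2].round(1)))
    if np.hypot(*f[:2])>12: break
print(log); manip.hold(.3)
print(manip.get_contact_force(),manip.get_position(),manip.get_time())
q=np.array(P(psi,.03)); manip.servo_line(q); manip.servo_line(q+[0,0,.2],rate=.3)
manip.move_to([.52,-.15,.38],rot(0)); manip.command_gripper(.085)
w=snap("wrist","tray1"); np.save('traypose.npy',w['cam_to_world']); np.save('trayimg.npy',w['image'])
snap("top","top1"); print(manip.get_time())
```

```text
[(-0.64, array([1.1, 1.1])), (-0.6, array([0.7, 1.7])), (-0.56, array([1.4, 1.5])), (-0.52, array([0.7, 0.8])), (-0.48, array([0.6, 1. ])), (-0.44, array([-0.1,  1.4])), (-0.4, array([1.2, 1.2])), (-0.36, array([0.4, 0.9])), (-0.32, array([0.5, 1.4])), (-0.28, array([1. , 1.2])), (-0.24, array([1.1, 0.9])), (-0.2, array([-0.2,  0.6])), (-0.185, array([1.1, 0.6])), (-0.17, array([1. , 0.4])), (-0.155, array([-0.3,  0.4])), (-0.14, array([1.3, 0.6])), (-0.125, array([0.5, 0.9])), (-0.11, array([-0.6,  2.2])), (-0.095, array([1.1, 0.7])), (-0.08, array([1.4, 0.9])), (-0.065, array([1.5, 1. ])), (-0.05, array([ 7.8, 16.4]))]
[ 7.2475 14.2603 -5.6915] [ 0.4663 -0.0592  0.0302] 34.175
37.0417
```

View pics/tray1.png

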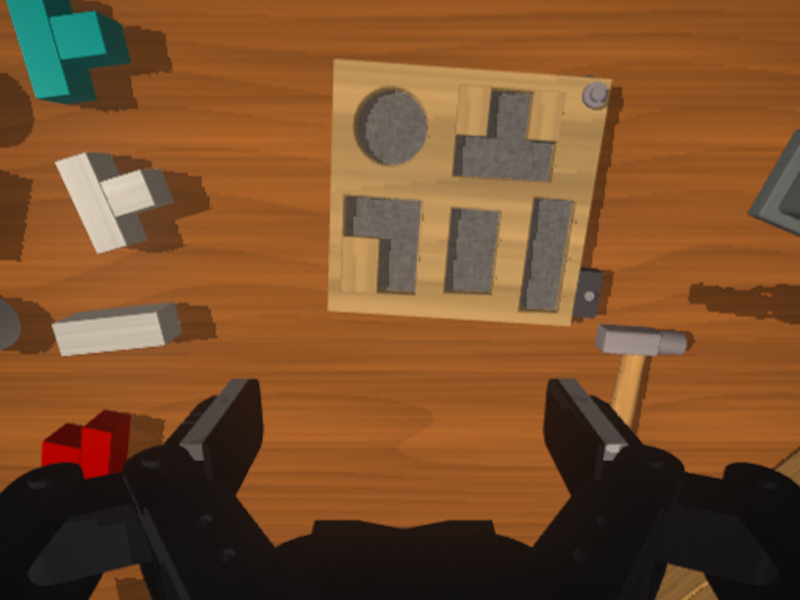

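View pics/top1.png

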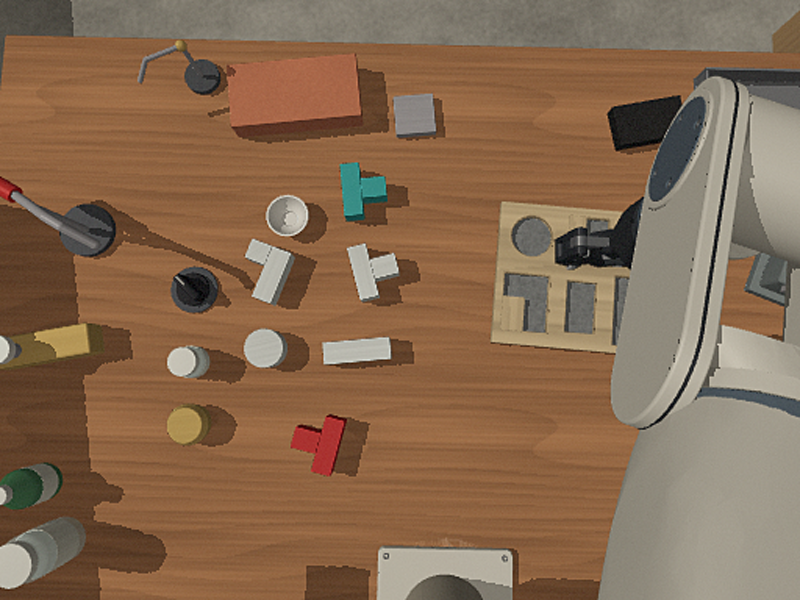

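Run:
```python
from k import *
import json
guess=dict(round_block=(392,127),tee=(505,145),ell=(395,240),long_bar=(548,255))
w0=snap("wrist"); out={}
g={n:back(w0,u/K,v/K,.015)[:2] for n,(u,v) in guess.items()}
manip.move_to([.60,-.2,.30],rot(3.08)); w1=snap("wrist","tray2")
for n in guess:
    for t,w in (("A",w0),("B",w1)):
        q,e=fit(w,n,g[n],[-.06],True,rad=.075); out[n+t]=list(q); print(n,t,q,round(e,3))
json.dump(out,open('pk.json','w'))
# blocks, top cam 
manip.move_to([.40,.10,.3],rot(1.68)); w=snap("wrist"); print(fit(w,"long_bar",[.425,.151],[1.68])); print(manip.get_time())
```

```text
round_block A [ 0.6214 -0.1395  0.0567] 0.131
round_block B [ 0.6229 -0.1386 -0.1164] 0.097
tee A [ 0.5942 -0.2467 -0.0737] 0.076
tee B [ 0.5941 -0.2471 -0.0738] 0.065
ell A [ 0.5077 -0.1453 -0.0631] 0.083
ell B [ 0.5084 -0.1448 -0.0628] 0.058
long_bar A [ 0.4977 -0.2955 -0.0627] 0.075
long_bar B [ 0.4989 -0.2954 -0.0691] 0.063
(array([0.4221, 0.1515, 1.6876]), np.float64(0.04884318766066838))
41.5333
```

View pics/tray2.png

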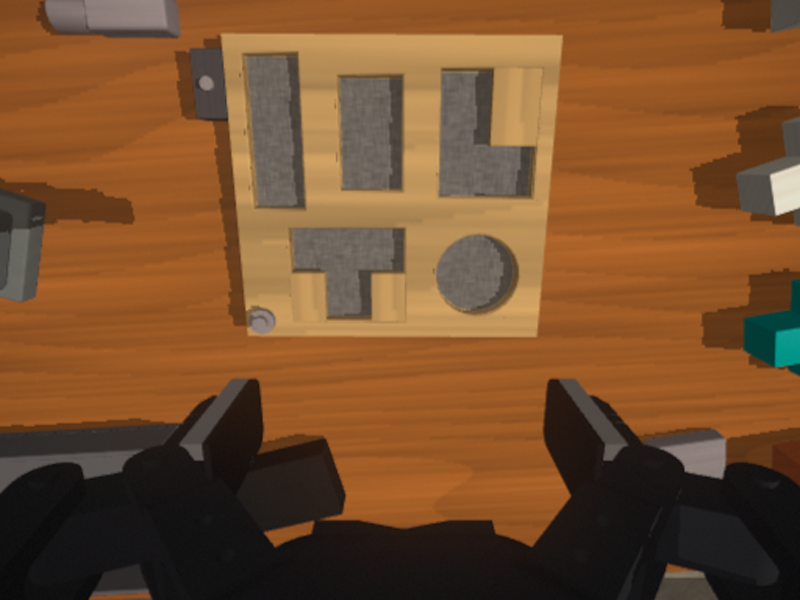

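```bash
cat > pp.py <<'E'
from k import *
import json
pk=json.load(open('pk.json'))
TY=-.066
def Rz(t): return np.array([[np.cos(t),-np.sin(t)],[np.sin(t),np.cos(t)]])
def look(n,xy,yb,delta,z=.2):
    y=yb+delta; u=np.array([np.cos(y),np.sin(y)])
    manip.move_to([*(np.array(xy)-.03*u),z],rot(y)); manip.hold(.1)
    w=snap("wrist"); q,e=fit(w,n,xy,[yb]); print(n,"at",q,round(e,3)); return q
def pick(n,q,delta,off,openw,rel,f=80):
    y=q[2]+delta; g=q[:2]+Rz(q[2])@off
    manip.command_gripper(openw)
    manip.move_to([*g,.12],rot(y)); manip.servo_line([*g,rel],rate=.12)
    manip.command_gripper(0.0,f); print("grip",manip.get_width(),manip.get_grip_force())
    manip.servo_line([*g,.13],rate=.2); print("lifted",manip.get_width(),manip.get_contact_force())
def place(n,key,delta,off,openw,rel):
    P=np.array(pk[n+key]); P[2]=TY; y=P[2]+delta; g=P[:2]+Rz(TY)@off
    manip.move_to([*g,.16],rot(y)); print("carry w",manip.get_width())
    manip.servo_line([*g,rel+.009+.022],rate=.15); manip.hold(.15)
    f0=np.array(manip.get_contact_force())
    z=rel+.009+.022
    while z>rel+.0095:
        z-=.003; manip.servo_line([*g,z],rate=.05); f=np.array(manip.get_contact_force())-f0
        if f[2]>10: break
    print("down to",z-rel-.009,f,manip.get_width(),manip.get_position())
    if z-rel-.009>.006: print("NOT IN"); return False
    manip.command_gripper(openw); manip.servo_line([*g,.16],rate=.2); return True
def check(n,key,delta):
    P=np.array(pk[n+key]); u=np.array([np.cos(TY+delta),np.sin(TY+delta)])
    manip.move_to([*(P[:2]-.04*u),.25],rot(TY+delta)); manip.hold(.1); w=snap("wrist")
    q,e=fit(w,n,P[:2],[TY],z=.009); q2,e2=fit(w,n,P[:2],[TY],z=.021)
    print("check",n,q-P,round(e,3),"z21:",q2-P,round(e2,3),manip.get_time()); return w
E
python3 - <<'E'
from pp import *
n="long_bar"; off=np.zeros(2)
q=look(n,[.4221,.1515],1.6876,0); 
pick(n,q,0,off,.06,.037)
if place(n,"A",0,off,.05,.037): check(n,"A",0)
print(manip.get_time())
E
```

```text
long_bar at [0.4222 0.1509 1.6851] 0.031
grip 0.03467718343964923 80.42887687683105
lifted 0.034785309990335016 [ 0.1063 -0.3914 -4.9737]
carry w 0.03439651138401423
down to -0.002000000000000014 [-9.5711  4.63   35.39  ] 0.034837184809141546 [ 0.498  -0.2956  0.0472]
check long_bar [-0.0012  0.0001 -0.0055] 0.016 z21: [-0.0022  0.0001 -0.0123] 0.077 51.0417
51.0417
```

```bash
sed -i 's/z-=.003; manip/z=max(z-.003,rel+.0095); manip/; s/while z>rel+.0095:/while z>rel+.0096:/' pp.py
python3 - <<'E'
from pp import *
n="tee"; off=np.array([.033,0]); d=np.pi
q=look(n,[.5557,.1458],-1.296,d)
pick(n,q,d,off,.055,.037)
if place(n,"B",d,off,.046,.037): check(n,"B",d)
print(manip.get_time())
E
```

```text
tee at [ 0.5527  0.1451 -1.2973] 0.033
grip 0.03229161585763066 80.57825446128845
lifted 0.03288802439493611 [-0.6549  0.1608 -5.2738]
carry w 0.03255799520030239
down to 0.0005000000000000022 [-0.0183  0.0927  9.9816] 0.032449255750015955 [ 0.6276 -0.2495  0.0474]
check tee [-0.0015  0.0005  0.0019] 0.022 z21: [-0.0023  0.0005  0.0077] 0.078 61.2833
61.2833
```

Run:
```python
from pp import *
n="ell"; off=np.array([-.008,0]); d=np.pi
q=look(n,[.5463,.2955],-.348,d)
pick(n,q,d,off,.055,.037)
ok=place(n,"B",d,off,.046,.037)
if ok:
    check(n,"B",d)
    n="round_block"; q=look(n,[.42,.305],0,np.pi/2); q[2]=0
    pick(n,q,np.pi/2,np.zeros(2),.085,.033,70)
    if place(n,"A",np.pi/2,np.zeros(2),.076,.033): check(n,"A",0)
print(manip.get_time())
```

```text
ell at [ 0.5442  0.2952 -0.3487] 0.04
grip 0.03261125978593642 81.06884121894836
lifted 0.033058781356708956 [-0.563   0.0927 -4.3395]
carry w 0.03282167602170799
down to 0.0005000000000000022 [-2.2631  0.7638 10.1993] 0.03206276196013948 [ 0.5009 -0.1444  0.0472]
check ell [-0.0009  0.0003 -0.0096] 0.024 z21: [-0.0021  0.0004 -0.0019] 0.087 72.0667
round_block at [0.423  0.3027 0.0399] 0.046
grip 0.061995403926808926 74.53944683074951
lifted 0.06231091578957532 [-0.2808 -1.1817 -4.5792]
carry w 0.062301782414647185
down to 0.0005000000000000022 [ 0.9541  1.6877 11.1921] 0.06230976930810022 [ 0.622  -0.1397  0.0435]
check round_block [-0.0006 -0.0002  0.0095] 0.032 z21: [ 0.0013 -0.0004 -0.0179] 0.092 84.2833
84.2833
```

Everything fits its pocket. Before handing in, I'll back away and take one last look.

Run:
```python
from pp import *
manip.move_to([.54,-.15,.36],rot(0)); snap("wrist","fin1")
manip.move_to([.35,.05,.4],rot(0)); snap("top","fin2"); print(manip.get_time())
```

```text
86.0
```

View pics/fin1.png

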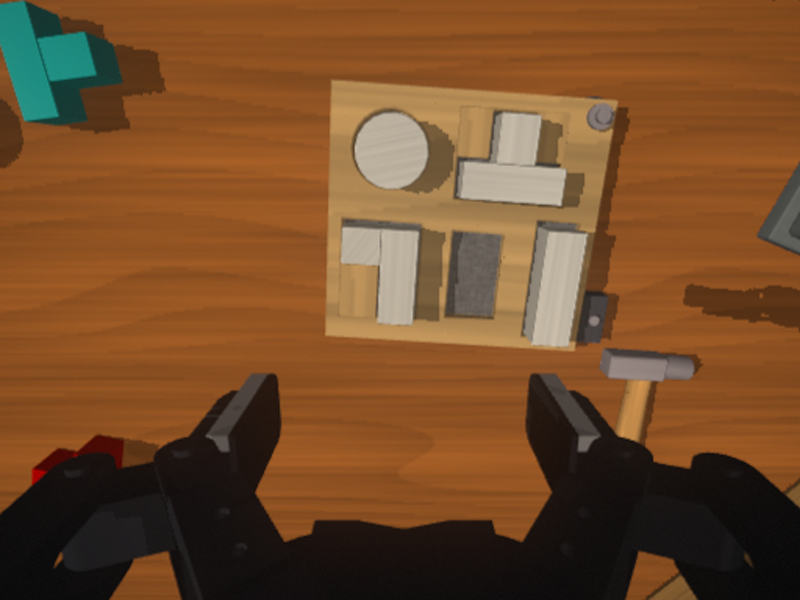

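View pics/fin2.png

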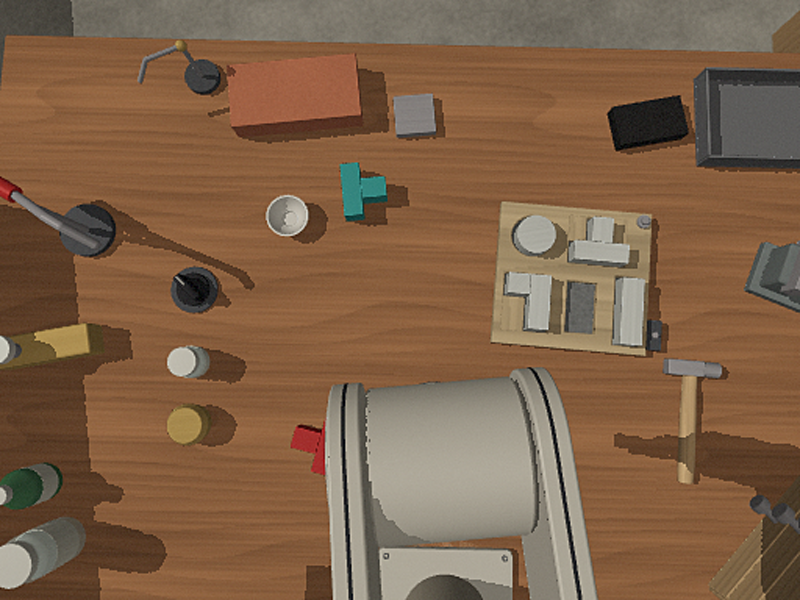

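The four blocks sit in their pockets: round (392,150), tee (513,160), ell (385,275) and long bar (560,285). The tray rests against its stop at (593,310), and the jar, dish and pot haven't moved.

```bash
python3 -c "
from rig import manip
print(manip.sign_off())"
```

```text
the job is handed in; nothing more can be done
None
```

I handed the job in at about 86 s, and no verdict came back. The gas valve is closed, the tray is against its stop, and the long bar, round block, ell and tee are down in their pockets. There was no short bar on the bench, and the jar, dish and brass pot were not moved.

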